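# Clear the stove's air plate and hold the draught open at the third click

### The arm

A 6-joint arm with a two-finger parallel gripper is mounted at the origin on the work surface. World frame = base frame: x ahead of the robot, y to its left, z up, the work surface at z = 0. Lengths are in m, angles in degrees, forces in N, time in s.
With the tool pointing down it reaches from about 0.35 to 0.975 m from the base axis. Payload 17.4 kg.
Tool frame: the origin (TCP) lies at the very end of the fingers, on their centre line; the grasp point (between the pads) lies 19 mm behind it; z points along the fingers, y is the direction in which the jaws open and shut (so a half turn about z gives the same grasp; the last joint's range is limited). The gripper opens to 85 mm and grips with 20 to 120 N. Pads are 22 mm wide; open, the fingers measure 114 mm over their backs; the gripper's body (76 mm by 85 mm) begins 54 mm behind the grasp point. The pads swing forward as they close: fully open they stand 13 mm farther back than shut.
Start: joints at [-74.187, 6.646, 82.598, -0, 90.757, -2.166], TCP at [0.208, -0.642, 0.231] pointing down, gripper open.
Joint ranges: [-162.19, 162.19], [-47.58, 125.68], [4.15, 143.07], [-65.23, 245.23], [0.69, 171.88], [-170.13, 170.13]. Speed limits (degrees/s): [108.29, 108.29, 127.2, 180, 180, 180].

### API

Orientations are given as [roll, pitch, yaw] about the fixed x, y, z axes, in that order (R = Rz(yaw) Ry(pitch) Rx(roll)).
In Python, from station import sensors, snapshot, camera_info, env gives the robot as it stands.
- The arm moves only by the tool jog_arm, never from a script. Its arguments are lists of equal length, an entry for each row: "grip": the gripper's target within -1 to 1 (fully open at 1, half-way at 0, shut at -1); "dp": the shift along the tool's x, y, z in mm, a list of three; "rot": the turn, a rotation vector about the tool's x, y, z in rad, a list of three. A call has exactly 8 rows; each row shifts and turns the commanded pose from where the row before left it, along the tool's axes as they then stand; what a row does not reach is not made up. A row lasts 1/12 s, in which the tool goes at most 41.7 mm and 7.16 degrees, less where a joint would pass 70% of its speed; a pose out of reach is approached as far as the arm can. A call is refused whole if a number of a shift passes 41.7 or a number of a turn 0.125, either way. A call with a gripper value outside its range is refused whole. The fingers move at their own pace and stop on an object; "force" is the grip in N (left out, the last holds). Time passes only in rows, so rows that do not move let the fingers close, or fill a call up. It gives the time, the measured TCP pose, the force and the opening at its end, in the units of the state.
- sensors.state(): the state, without advancing time (a new reading comes with each control period).
- snapshot(name): name is "side" or "top" or "wrist"; returns the picture (480x640x3 uint8, blue, green, red); there is no depth.
- camera_info(name): a dict with "K" (3x3 intrinsics, pixels), "R" (3x3) and "t" (3): a world point X has camera coordinates R X + t; the wrist camera has in their place "T_tool_cam" (4x4, takes a point from camera to tool coordinates, whose origin is the TCP and whose axes are the flange's). Camera axes: x right, y down, z forward; pixel columns grow to the right and rows downward; lengths in m; the calibration is good to about 2 mm. A picture is of the moment at which its call begins: read the wrist's pose just before it. camera_info takes no time and is no camera call.
- env.finish_job(): hands the job in, once; it reports no verdict.
The state is a dict: "time": time; "joints": joint angles; "joint_vel": joint speeds; "joint_efforts": joint torques, N m; "tool_pos": TCP position; "orientation": TCP orientation; "ft_force": force on the tool from outside, world axes, zero at the start; "wrist_torque": the same for the moment, N m; "finger_gap": finger opening in m.
Only numpy, scipy, OpenCV 4.12 (cv2) and the standard library are available. Lean on these libraries where they do the work, as an engineer would, in place of code of your own. Each camera call takes 0.05 s, during which the arm holds its last target.

### The job

A broken piece of firebrick lies on the stove's loose-turning round air plate and blocks its air slots: lift it off and put it in the open drawer of the tin ash box, without dropping it from a height. Then press the thumb bar of the spring-return draught dial down past the first two clicks to the third, no further (there is a fourth), and finish while still holding it there, since it springs back if let go. Leave the kettle, pot holder, coal scoop and poker handle where they are.

Things in the scene. Friction and masses are not known exactly. Their poses are not given: they have to be found in the camera images.
- brick: broken piece of firebrick, a block 60 (x) x 34 (y) x 32 (z) mm with a few mm of ragged edge showing at its x ends, 0.13 kg; origin at the centre of its underside, z up. It lies on the air plate with 34 mm sides free to grip from above
- plate_base: fixed foot of the swivelling air plate; origin at the centre of its underside on the work surface. The plate on it is a slotted steel disc, 180 mm across and 10 mm thick, its top 34 mm above the work surface; it spins freely about the vertical axis through this origin when pushed sideways
- drawer_floor (a point): drawer of the tin ash box, pulled 98-109 mm out, light friction. Point on its floor, mid of the part standing out; z up, x into the box (drawer slides out along -x, bar handle there). Inside: x -41 to +83, y -59 to +59 mm from the point; walls rise 36 mm, front board 46 mm above the floor; the box (170 x 160 x 80 mm high) covers what lies beyond x = +36 to +46 mm. Floor 22 mm above work surface
- draught_box: fixed grey steel box, 60 (x) x 80 (y) x 135 (z) mm, on a 90 x 110 x 6 mm foot; origin at the centre of its underside, z up. On its +x face sits the draught dial, a 66 mm aluminium disc whose axis is parallel to the box's x, 110 mm above the origin. A crank on the disc carries the thumb bar, out to the box's +y side; five tick marks beside it show rest and the four clicks
- draught_dial: the dial disc (66 mm across) with its crank and thumb bar, turning as one about its x axis, which is parallel to the draught box's x; origin on that axis, 110 mm above the box's underside centre
- thumb_bar (a point): wooden round bar, 18 mm diameter, 50 mm long, parallel to the draught box's x; this point is its middle. In the draught box's frame it is at x = 65 mm and swings about the dial axis at 85 mm radius: y = 85 cos(30 deg - joint), z = 110 + 85 sin(30 deg - joint) mm. A 10 mm steel crank rod joins it at its box-side end
- draught_turn (a joint): turn of the dial, rad: 0 = released (bar 30 deg above level), grows as the bar is pressed down. Clicks (detents) at 0.279, 0.559, 0.838 (third: bar 18 deg below level), a fourth at the end stop, 1.117. Its spring always returns it to 0 if let go; pressing takes about 5 to 11 N at the bar, rising and falling about 2 N at each click
- kettle: bystander: aluminium kettle with spout, 160 mm across, 155 mm high to its wire handle; origin at the centre of its underside
- pot_holder: bystander: dark hard silicone pot holder, 140 x 140 x 8 mm, lying flat; origin at the centre of its underside
- scoop: bystander: stainless coal scoop, pan 100 x 79 x 35 mm with a 100 mm round handle along -x; origin at the centre of the pan's underside
- poker_handle: bystander: wooden poker handle, 130 x 24 x 22 mm, lying along its x with a steel ferrule; origin at the centre of its underside
Not all that is in view belongs to the job. There is more than one size of the brick; the one meant has the size given above.

How it is judged:
By the outcome, as a careful person would: the job done as asked, in the order asked, and still so for the second after the job is handed in, while the arm keeps its last pose, push and grip.
It also fails if it takes over 53 s, if anything falls off the work surface, if the arm or the gripper's body presses on something with over 40 N, if the wrist force passes 120 N, or if a joint passes its speed limit or range.

## Working session

There is one attempt and no reset: what is moved stays moved. The work goes in short steps, Python scripts to look and compute and a tool call to move; the robot and the scene stay as the last step left them, time stands still between calls to the robot, and variables do not carry over. Pictures are saved under pics/ and viewed, and the job is handed in when it is done.

Besides the shell and the picture viewer there is one more tool, called after ">>>" as name(argument=value, ...) on one line, values as JSON. jog_arm: Moves the arm, as the interface text tells. Its arguments: {"type":"object","properties":{"grip":{"type":"array","items":{"type":"number"}},"dp":{"type":"array","items":{"type":"array","items":{"type":"number"}}},"rot":{"type":"array","items":{"type":"array","items":{"type":"number"}}},"force":{"type":"number"}},"required":["grip","dp","rot"]}

```bash
mkdir -p pics; ls; python3 - <<'E'
from station import sensors, snapshot, camera_info, env
import cv2
for n in ("side","top","wrist"):
    cv2.imwrite(f"pics/{n}0.png",snapshot(n)); 
    print(n,camera_info(n))
print(sensors.state())
E
```

```text
pics
side {'K': array([[451.2343882 ,   0.        , 318.73681436],
       [  0.        , 451.2343882 , 240.53815889],
       [  0.        ,   0.        ,   1.        ]]), 'R': array([[-0.94149081, -0.33683843,  0.01161603],
       [-0.22001725,  0.58812723, -0.77826651],
       [ 0.25531836, -0.7352865 , -0.62782665]]), 't': array([0.60186518, 0.18537775, 1.09037736])}
top {'K': array([[516.55407776,   0.        , 323.99342464],
       [  0.        , 516.55407776, 230.25343993],
       [  0.        ,   0.        ,   1.        ]]), 'R': array([[ 0.01920369, -0.99979254,  0.00678964],
       [-0.99448039, -0.01980138, -0.10303715],
       [ 0.10315022, -0.00477347, -0.99465434]]), 't': array([0.04839838, 0.63092025, 1.23457197])}
wrist {'K': array([[350.05941806,   0.        , 315.70626726],
       [  0.        , 350.05941806, 244.67052659],
       [  0.        ,   0.        ,   1.        ]]), 'T_tool_cam': array([[-2.37684596e-03, -9.50391844e-01, -3.11046129e-01,
         8.15400356e-02],
       [ 9.99997174e-01, -2.27148477e-03, -7.00984907e-04,
        -3.85932262e-04],
       [-4.03262062e-05, -3.11046916e-01,  9.50394557e-01,
        -1.41980042e-01],
       [ 0.00000000e+00,  0.00000000e+00,  0.00000000e+00,
         1.00000000e+00]])}
{'time': 0.15, 'joints': array([-7.41853879e+01,  6.66839849e+00,  8.26250793e+01,  9.35141160e-04,
        9.07571589e+01, -2.16691613e+00]), 'joint_vel': array([ 0.03339289, -0.09243694, -0.14381676, -0.0324204 ,  0.0089906 ,
        0.00782834]), 'joint_efforts': array([ 1.01833780e-04, -7.32509208e+01, -6.32848763e+01,  7.98287124e-05,
        4.99519083e-03,  3.72913041e-05]), 'tool_pos': array([ 0.20832579, -0.6419052 ,  0.23074517]), 'orientation': array([-1.79949435e+02, -2.84901665e-03,  1.79815389e+01]), 'ft_force': array([ 0.13794716, -0.48949949,  0.6530237 ]), 'wrist_torque': array([ 0.03070689, -0.0508137 ,  0.02169323]), 'finger_gap': 0.08536397162245789}
```

View pics/side0.png

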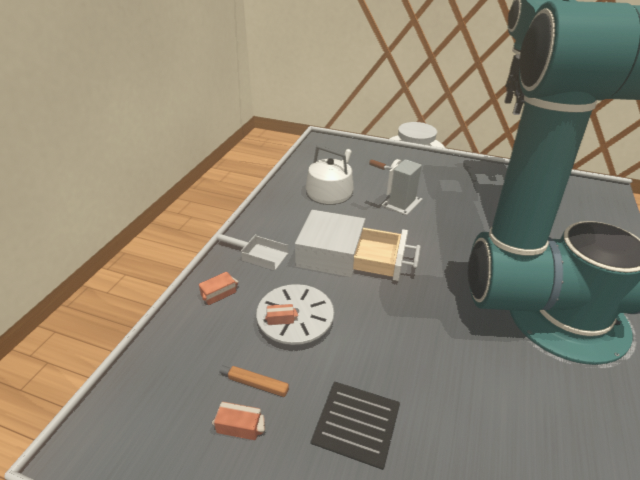

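View pics/top0.png

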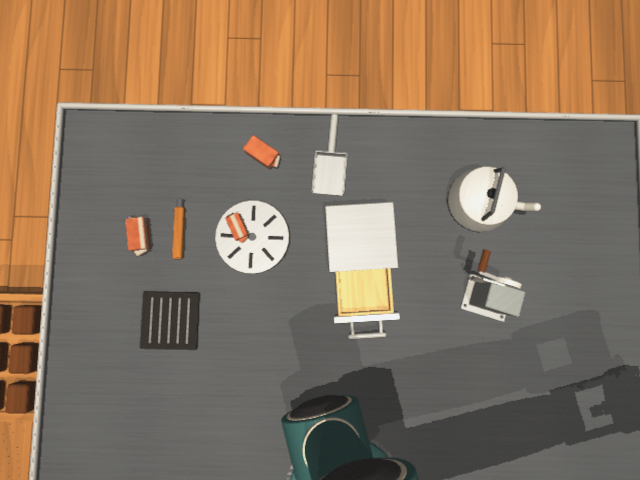

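View pics/wrist0.png

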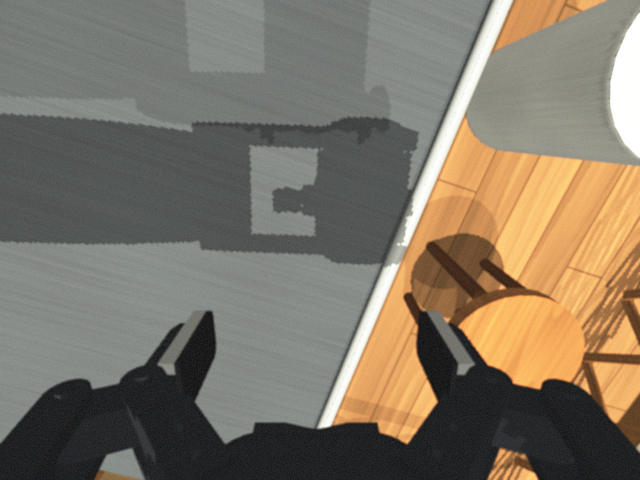

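```bash
cat > h.py <<'E'
import numpy as np,cv2
from station import sensors, snapshot, camera_info, env
from scipy.spatial.transform import Rotation as Rn
def p2w(n,u,v,z):
    c=camera_info(n);K=c['K']
    if n=='wrist': raise SystemExit
    d=c['R'].T@np.linalg.solve(K,[u,v,1]);o=-c['R'].T@c['t']
    return (o+d*(z-o[2])/d[2]).round(4)
def w2p(n,X):
    c=camera_info(n);p=c['K']@(c['R']@np.array(X)+c['t']);return (p[:2]/p[2]).round(1)
def crop(src,x0,y0,x1,y1,f,out):
    im=cv2.imread(src) if isinstance(src,str) else src
    cv2.imwrite(out,cv2.resize(im[y0:y1,x0:x1],None,fx=f,fy=f,interpolation=cv2.INTER_CUBIC))
E
python3 - <<'E'
from h import *
t=cv2.imread('pics/top0.png');s=cv2.imread('pics/side0.png')
crop(t,205,190,305,280,8,'pics/c1.png')
crop(t,320,190,420,345,5,'pics/c2.png')   # 
crop(t,440,235,540,330,6,'pics/c3.png')
crop(s,340,140,440,240,6,'pics/c4.png')
crop(s,240,270,350,360,7,'pics/c5.png')
E
```

```text
(no output)
```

View pics/c1.png

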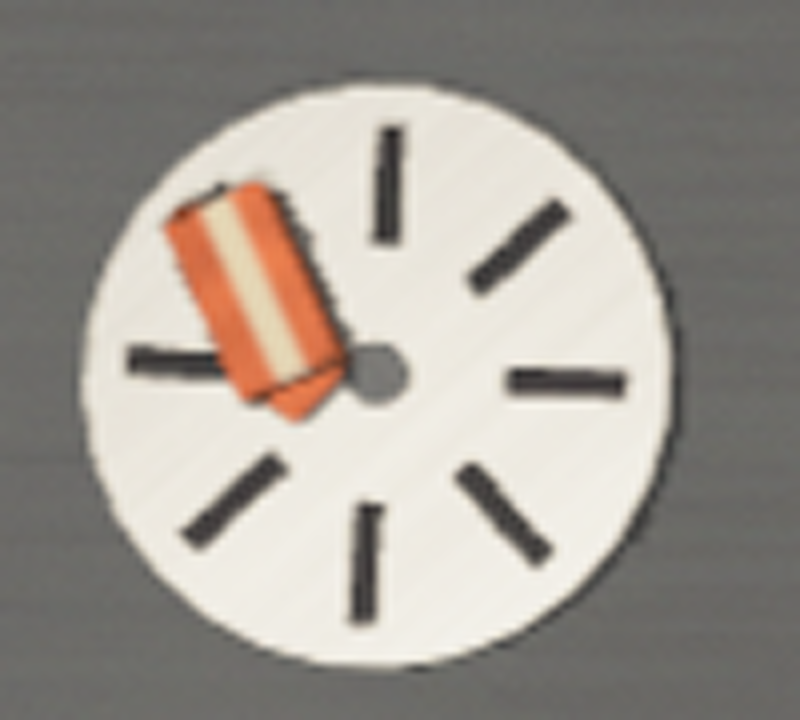

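View pics/c2.png

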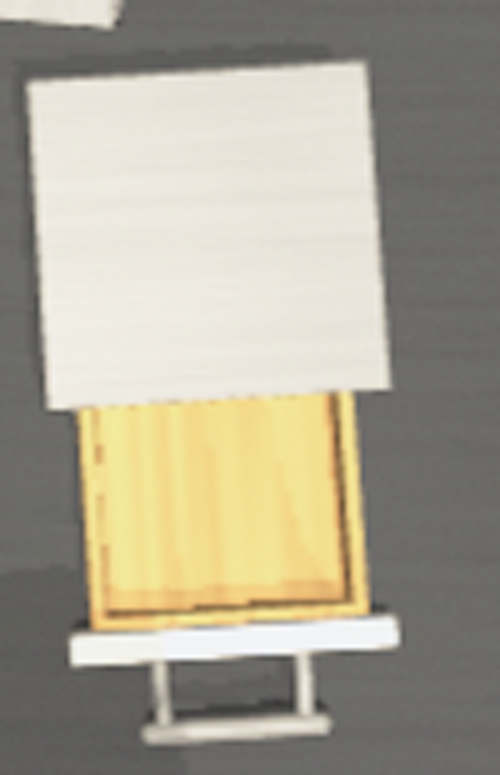

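View pics/c3.png

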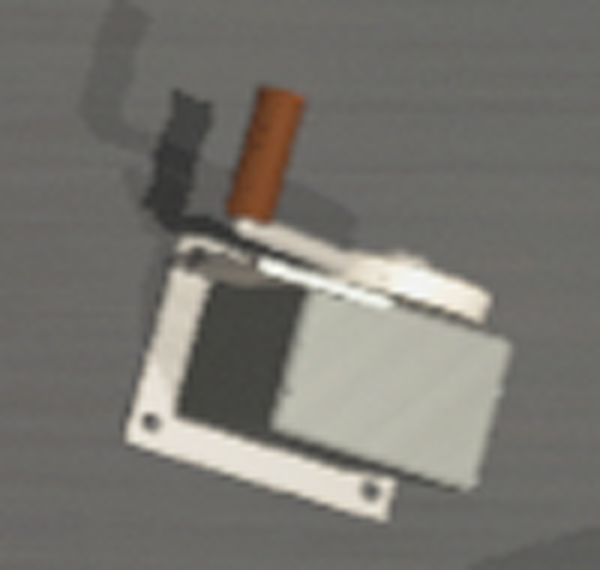

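View pics/c4.png

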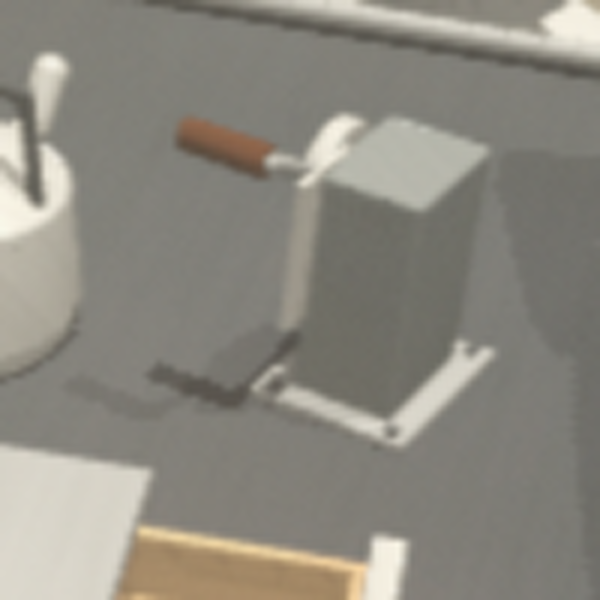

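View pics/c5.png

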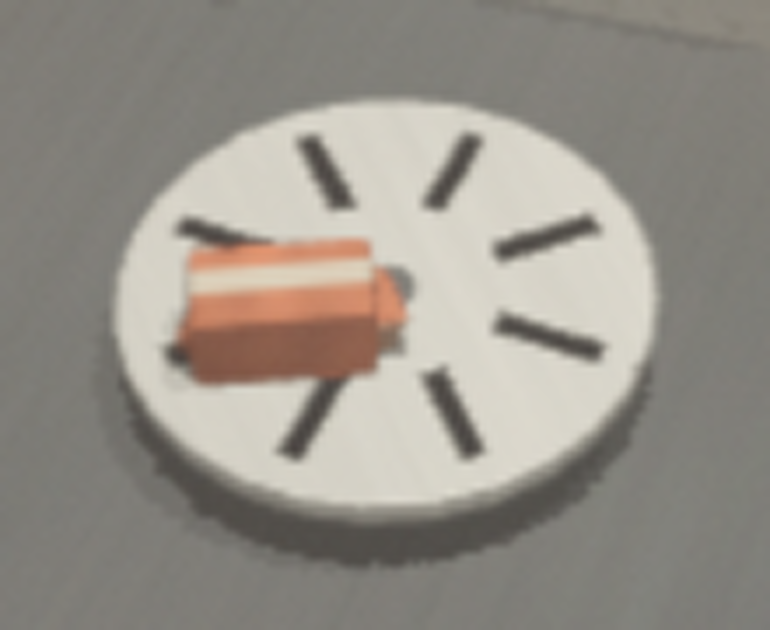

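```bash
python3 - <<'E'
from h import *
def q(n,pts,o,f,z):
    P=np.array([p2w(n,o[0]+(u+.5)/f-.5,o[1]+(v+.5)/f-.5,z) for u,v in pts]);
    d=np.diff(np.vstack([P,P[:1]]),axis=0)
    print(n,z,'\n',P[:,:2],'\n len',np.linalg.norm(d,axis=1).round(4),'ang',np.degrees(np.arctan2(d[:,1],d[:,0])).round(1),'mean',P.mean(0).round(4));return P
print('brick');q('top',[(165,225),(262,183),(345,362),(250,402)],(205,190),8,.066)
q('side',[(190,255),(368,241),(376,316),(192,330)],(240,270),7,.066)
print('plate');q('top',[(378,82),(672,375),(378,667),(83,375)],(205,190),8,.034)
print('box');q('top',[(310,290),(512,343),(472,490),(272,430)],(440,235),6,.135)
q('side',[(400,117),(490,152),(420,211),(324,180)],(340,140),6,.135)
print('foot');q('top',[(128,440),(388,520)],(440,235),6,.006)
q('side',[(388,440),(495,350),(255,380)],(340,140),6,.006)
print('bar z~.1525');q('top',[(242,215),(285,90)],(440,235),6,.1525)
q('side',[(183,132),(268,163)],(340,140),6,.1525)
print('drawer front top inner edge');q('top',[(72,637),(398,618),(400,645),(72,663)],(320,190),5,.068)
print('walls top');q('top',[(80,410),(95,625),(368,610),(350,390)],(320,190),5,.058)
print('ash box top');q('top',[(28,82),(367,62),(390,386),(48,410)],(320,190),5,.08)
print('poker/kettle');print(p2w('top',484,195,.1))
E
```

```text
brick
top 0.066 
 [[0.6519 0.2976]
 [0.6651 0.2691]
 [0.6118 0.2425]
 [0.5993 0.2703]] 
 len [0.0314 0.0596 0.0305 0.0593] ang [ -65.1 -153.5  114.2   27.4] mean [0.632  0.2699 0.066 ]
side 0.066 
 [[0.6672 0.273 ]
 [0.6157 0.2474]
 [0.6011 0.2763]
 [0.6532 0.3018]] 
 len [0.0575 0.0324 0.058  0.032 ] ang [-153.6  116.8   26.1  -64.1] mean [0.6343 0.2746 0.066 ]
plate
top 0.034 
 [[0.7015 0.2399]
 [0.6128 0.1471]
 [0.5221 0.2339]
 [0.6092 0.3268]] 
 len [0.1284 0.1255 0.1273 0.1268] ang [-133.7  136.3   46.8  -43.3] mean [0.6114 0.2369 0.034 ]
box
top 0.135 
 [[ 0.5084 -0.3147]
 [ 0.4902 -0.3897]
 [ 0.4359 -0.3737]
 [ 0.4565 -0.2999]] 
 len [0.0772 0.0566 0.0766 0.054 ] ang [-103.6  163.6   74.4  -15.9] mean [ 0.4728 -0.3445  0.135 ]
side 0.135 
 [[ 0.4883 -0.3885]
 [ 0.4377 -0.3684]
 [ 0.4603 -0.2969]
 [ 0.5115 -0.3099]] 
 len [0.0544 0.075  0.0528 0.082 ] ang [ 158.3   72.5  -14.2 -106.4] mean [ 0.4744 -0.3409  0.135 ]
foot
top 0.006 
 [[ 0.4465 -0.2813]
 [ 0.416  -0.388 ]] 
 len [0.111 0.111] ang [-106.   74.] mean [ 0.4312 -0.3346  0.006 ]
side 0.006 
 [[ 0.4566 -0.2834]
 [ 0.418
[... 334 characters left out ...]
62.1 -17.9] mean [ 0.5602 -0.2934  0.1525]
drawer front top inner edge
top 0.068 
 [[ 0.4223  0.0335]
 [ 0.434  -0.1193]
 [ 0.4215 -0.1203]
 [ 0.4103  0.0333]] 
 len [0.1532 0.0125 0.154  0.012 ] ang [ -85.6 -175.4   94.2    1. ] mean [ 0.422  -0.0432  0.068 ]
walls top
top 0.058 
 [[ 0.5287  0.0313]
 [ 0.4275  0.0225]
 [ 0.437  -0.1066]
 [ 0.5407 -0.0975]] 
 len [0.1016 0.1294 0.1041 0.1294] ang [-175.   -85.8    5.    95.3] mean [ 0.4835 -0.0376  0.058 ]
ash box top
top 0.08 
 [[ 0.6828  0.0592]
 [ 0.6957 -0.1017]
 [ 0.5422 -0.1133]
 [ 0.5279  0.0469]] 
 len [0.1614 0.1539 0.1608 0.1554] ang [ -85.4 -175.7   95.1    4.5] mean [ 0.6122 -0.0272  0.08  ]
poker/kettle
[ 0.7133 -0.3122  0.1   ]
```

>>> jog_arm(grip=[1,1,1,1,1,1,1,1], dp=[[27,-29,0],[27,-29,0],[27,-29,0],[27,-29,0],[27,-29,0],[27,-29,0],[27,-29,0],[27,-29,0]], rot=[[0,0,0],[0,0,0],[0,0,0],[0,0,0],[0,0,0],[0,0,0],[0,0,0],[0,0,0]])

```text
time: 0.82
tool_pos: [0.3424, -0.3529, 0.2312]
orientation: [180.0, -0.0, 18.0]
ft_force: [0.6, 0.1, -0.1]
finger_gap: 0.0853
```

>>> jog_arm(grip=[1,1,1,1,1,1,1,1], dp=[[27,-29,0],[27,-29,0],[27,-29,0],[27,-29,0],[27,-29,0],[27,-29,0],[27,-29,0],[27,-29,0]], rot=[[0,0,0],[0,0,0],[0,0,0],[0,0,0],[0,0,0],[0,0,0],[0,0,0],[0,0,0]])

```text
time: 1.48
tool_pos: [0.4763, -0.0653, 0.2314]
orientation: [180.0, -0.0, 18.0]
ft_force: [1.4, -1.8, 0.3]
finger_gap: 0.0851
```

>>> jog_arm(grip=[1,1,1,1,1,1,1,1], dp=[[27,-29,0],[27,-29,0],[27,-29,0],[27,-29,0],[27,-29,0],[27,-29,0],[27,-29,0],[27,-29,0]], rot=[[0,0,0],[0,0,0],[0,0,0],[0,0,0],[0,0,0],[0,0,0],[0,0,0],[0,0,0]])

```text
time: 2.15
tool_pos: [0.6102, 0.2221, 0.231]
orientation: [180.0, 0.0, 18.0]
ft_force: [0.4, -0.2, 0.3]
finger_gap: 0.0855
```

>>> jog_arm(grip=[1,1,1,1,1,1,1,1], dp=[[18.5,-20,0],[18.5,-20,0],[0,0,8],[0,0,8],[0,0,8],[0,0,8],[0,0,0],[0,0,0]], rot=[[0,0,0],[0,0,0],[0,0,-0.039],[0,0,-0.039],[0,0,-0.039],[0,0,-0.039],[0,0,0],[0,0,0]])

```text
time: 2.82
tool_pos: [0.6325, 0.2694, 0.1989]
orientation: [-180.0, 0.1, 26.8]
ft_force: [0.0, -0.4, -0.3]
finger_gap: 0.0852
```

```bash
cat >> h.py <<'E'
def wp(u,v,z,s=None):
    s=s or sensors.state();c=camera_info('wrist')
    R=Rn.from_euler('xyz',s['orientation'],degrees=True).as_matrix();T=c['T_tool_cam']
    d=R@T[:3,:3]@np.linalg.solve(c['K'],[u,v,1]);o=R@T[:3,3]+s['tool_pos']
    return (o+d*(z-o[2])/d[2]).round(4)
E
python3 - <<'E'
from h import *
s=sensors.state();print(s['tool_pos'],s['orientation'])
cv2.imwrite('pics/w1.png',snapshot('wrist'))
s=cv2.imread('pics/side0.png');crop(s,345,220,430,290,8,'pics/c6.png')
E
```

```text
[0.63252465 0.26936243 0.19886125] [-1.79994872e+02  6.11721580e-02  2.68456386e+01]
```

View pics/w1.png

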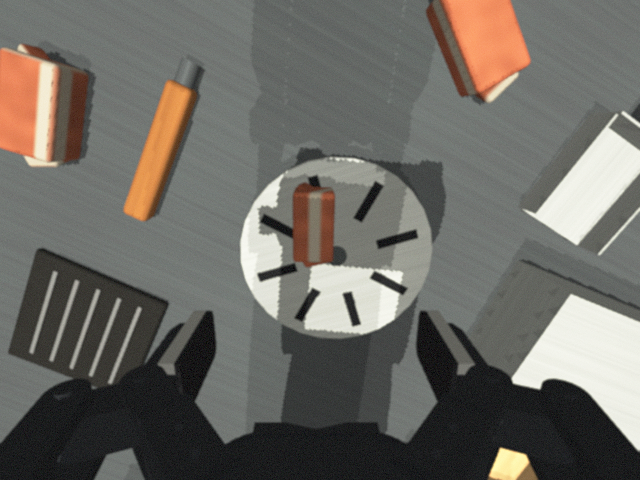

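View pics/c6.png

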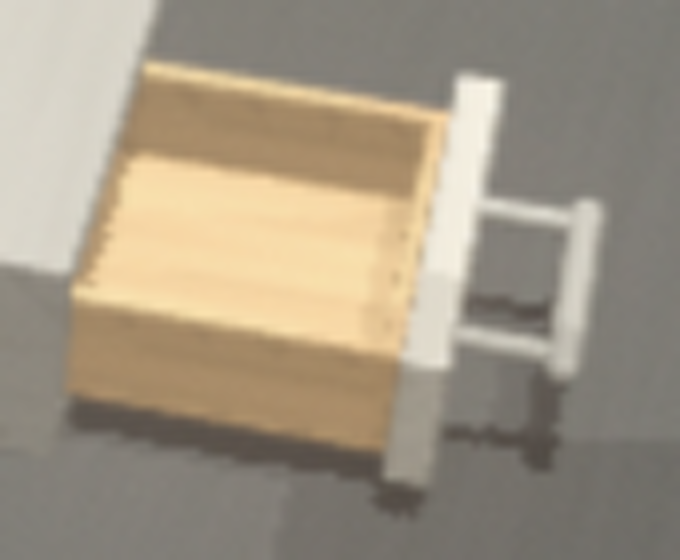

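```bash
python3 - <<'E'
from h import *
crop('pics/w1.png',270,165,370,280,6,'pics/w1c.png')
print('floor front',p2w('side',345+418/8,220+190/8,.03),p2w('top',320+108/5,190+612/5,.03),p2w('top',320+350/5,190+600/5,.03))
print('wall top in/out box edge', p2w('top',320+83/5,190+406/5,.058),p2w('top',320+350/5,190+390/5,.058))
print('side: wall tops far front/back, near front/back',[p2w('side',345+u/8,220+v/8,.058) for u,v in [(445,115),(145,65),(400,355),(75,287)]])
E
```

```text
floor front [ 0.4418 -0.095   0.03  ] [0.4313 0.0143 0.03  ] [ 0.4392 -0.1028  0.03  ]
wall top in/out box edge [0.5297 0.0289 0.058 ] [ 0.5398 -0.0984  0.058 ]
side: wall tops far front/back, near front/back [array([ 0.4377, -0.1036,  0.058 ]), array([ 0.542 , -0.0947,  0.058 ]), array([0.4259, 0.0237, 0.058 ]), array([0.5319, 0.0281, 0.058 ])]
```

View pics/w1c.png

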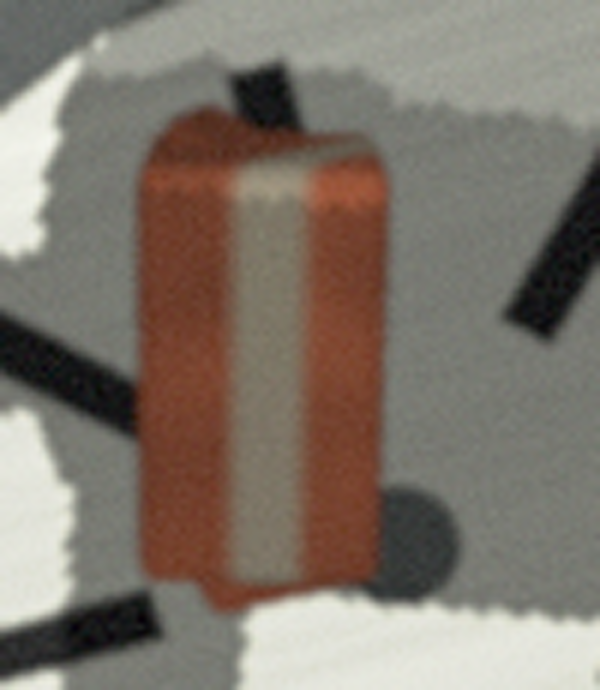

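```bash
python3 - <<'E'
from h import *
s=sensors.state()
P=np.array([wp(270+u/6,165+v/6,.066,s) for u,v in [(143,190),(386,200),(377,578),(143,575)]])
d=np.diff(np.vstack([P,P[:1]]),axis=0);print(P[:,:2],P.mean(0),np.linalg.norm(d,axis=1),np.degrees(np.arctan2(d[:,1],d[:,0])))
R=Rn.from_euler('xyz',s['orientation'],degrees=True).as_matrix()
print('tool frame',R.T@(P.mean(0)-s['tool_pos'])*1000)
E
```

```text
[[0.6529 0.2993]
 [0.6661 0.27  ]
 [0.6182 0.2463]
 [0.6039 0.2758]] [0.635275 0.27285  0.066   ] [0.03213612 0.05344249 0.03278323 0.05434381] [ -65.74786658 -153.67467872  115.86159128   25.62199594]
tool frame [  3.82677012  -1.91764296 133.54236229]
```

>>> jog_arm(grip=[1,1,1,1,1,1,0.6,0.6], dp=[[3,-2,20],[0,0,25],[0,0,25],[0,0,25],[0,0,20],[0,0,20],[0,0,15],[0,0,10]], rot=[[0,0,0.017],[0,0,0],[0,0,0],[0,0,0],[0,0,0],[0,0,0],[0,0,0],[0,0,0]], force=50)

```text
time: 3.53
tool_pos: [0.6343, 0.2725, 0.038]
orientation: [-180.0, 0.1, 25.9]
ft_force: [-0.2, 0.9, 0.5]
finger_gap: 0.0685
```

>>> jog_arm(grip=[-1,-1,-1,-1,-1,-1,-1,-1], dp=[[0,0,0],[0,0,0],[0,0,0],[0,0,0],[0,0,0],[0,0,0],[0,0,0],[0,0,0]], rot=[[0,0,0],[0,0,0],[0,0,0],[0,0,0],[0,0,0],[0,0,0],[0,0,0],[0,0,0]])

```text
time: 4.2
tool_pos: [0.6352, 0.2729, 0.0409]
orientation: [180.0, -0.1, 25.9]
ft_force: [-0.6, 0.3, 6.5]
finger_gap: 0.0328
```

```bash
python3 - <<'E'
from h import *
cv2.imwrite('pics/w2.png',snapshot('wrist'))
s=sensors.state();print(s['tool_pos'],s['orientation'],s['finger_gap'],s['ft_force'])
E
```

```text
[0.63518635 0.27287659 0.04095658] [ 1.79989418e+02 -1.30524605e-01  2.59401342e+01] 0.03338824887762073 [ 0.41726794 -0.52237405  6.3644226 ]
```

View pics/w2.png

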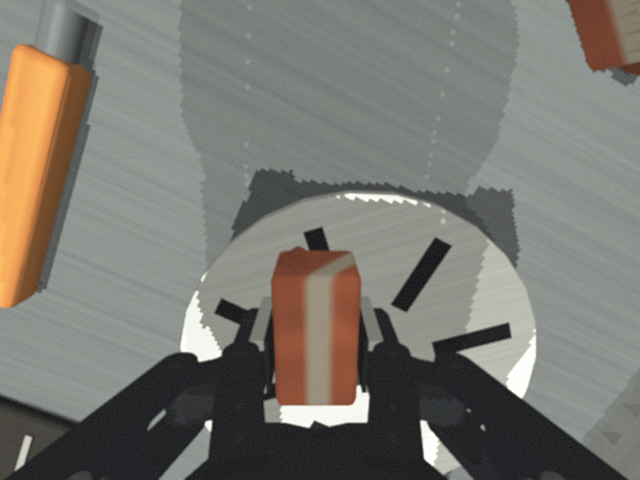

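>>> jog_arm(grip=[-1,-1,-1,-1,-1,-1,-1,-1], dp=[[0,0,-5],[0,0,-15],[0,0,-20],[0,0,-20],[0,0,-20],[0,0,-20],[0,0,-20],[0,0,-15]], rot=[[0,0,0],[0,0,0],[0,0,0],[0,0,0],[0,0,0],[0,0,0],[0,0,0],[0,0,0]])

```text
time: 4.92
tool_pos: [0.6347, 0.2727, 0.1777]
orientation: [180.0, -0.1, 25.9]
ft_force: [0.7, 0.4, -1.5]
finger_gap: 0.0333
```

```bash
cat > go.py <<'E'
from h import *
import sys
x,y,z,yaw=map(float,sys.argv[1:5])
s=sensors.state();R=Rn.from_euler('xyz',s['orientation'],degrees=True).as_matrix()
print(s['time'],s['tool_pos'].round(4),s['orientation'].round(2),s['finger_gap'],s['ft_force'].round(1))
print('tool dp',(R.T@(np.array([x,y,z])-s['tool_pos'])*1000).round(1),'rotz',np.radians(-(yaw-s['orientation'][2])).round(3))
E
python3 go.py .48 -.037 .175 4.7
```

```text
4.9167 [0.6347 0.2727 0.1777] [ 1.7999e+02 -1.3000e-01  2.5940e+01] 0.03326196632876543 [ 0.7  0.4 -1.5]
tool dp [-274.6  210.8    2.1] rotz 0.371
```

>>> jog_arm(grip=[-1,-1,-1,-1,-1,-1,-1,-1], dp=[[-27,21,0],[-27,21,0],[-27,21,0],[-27,21,0],[-27,21,0],[-27,21,0],[-27,21,0],[-27,21,0]], rot=[[0,0,0],[0,0,0],[0,0,0],[0,0,0],[0,0,0],[0,0,0],[0,0,0],[0,0,0]])

```text
time: 5.58
tool_pos: [0.5127, 0.0258, 0.1752]
orientation: [180.0, -0.0, 26.0]
ft_force: [0.3, -0.1, -0.3]
finger_gap: 0.033
```

>>> jog_arm(grip=[-1,-1,-1,-1,-1,-1,-1,-1], dp=[[-29,21.5,0],[-29,21.5,0],[0,0,0],[0,0,0],[0,0,0],[0,0,0],[0,0,0],[0,0,0]], rot=[[0,0,0],[0,0,0],[0,0,0.093],[0,0,0.093],[0,0,0.093],[0,0,0.092],[0,0,0],[0,0,0]])

```text
time: 6.25
tool_pos: [0.4804, -0.037, 0.1749]
orientation: [180.0, -0.0, 4.9]
ft_force: [0.6, 0.1, -0.5]
finger_gap: 0.0332
```

```bash
python3 go.py .48 -.037 .175 4.7; python3 - <<'E'
from h import *
cv2.imwrite('pics/w3.png',snapshot('wrist'))
t=snapshot('top');s=snapshot('side');cv2.imwrite('pics/t3.png',t)
crop(s,300,180,450,300,5,'pics/s3.png')
E
```

```text
6.25 [ 0.4804 -0.037   0.1749] [ 1.7999e+02 -3.0000e-02  4.8500e+00] 0.03320163788632863 [ 0.6  0.1 -0.5]
tool dp [-0.4 -0.  -0.1] rotz 0.003
```

View pics/w3.png

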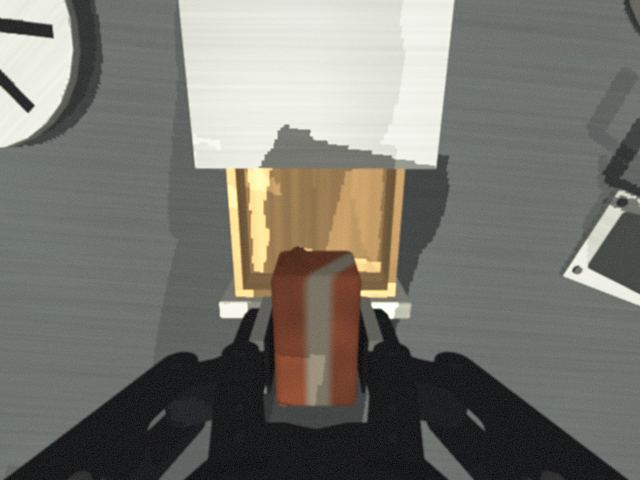

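View pics/s3.png

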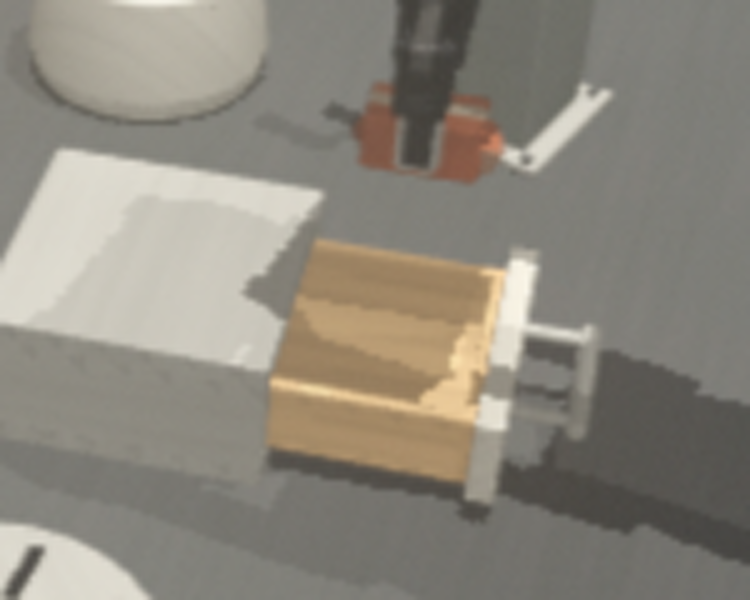

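```bash
python3 - <<'E'
from h import *
s=sensors.state()
for n,u,v,z in [('boxL',195,168,.08),('boxR',440,168,.08),('frontwall topL',238,297,.058),('frontwall topR',398,295,.058),('front inner L',246,290,.058),('fr inn R',388,290,.058),('boardL top',220,303,.068),('boardR',410,303,.068),('wallL back in',237,170,.058),('wallR',393,170,.058),('floor front L',250,270,.022),('floor front R',385,262,.022)]: print(n,wp(u,v,z,s))
E
```

```text
boxL [0.5311 0.0485 0.08  ]
boxR [ 0.5444 -0.1135  0.08  ]
frontwall topL [0.4271 0.0233 0.058 ]
frontwall topR [ 0.4396 -0.1067  0.058 ]
front inner L [0.434 0.017 0.058]
fr inn R [ 0.4434 -0.0979  0.058 ]
boardL top [0.4259 0.0354 0.068 ]
boardR [ 0.4382 -0.1142  0.068 ]
wallL back in [0.5294 0.0254 0.058 ]
wallR [ 0.5386 -0.0875  0.058 ]
floor front L [0.4365 0.0202 0.022 ]
floor front R [ 0.4542 -0.1007  0.022 ]
```

>>> jog_arm(grip=[-1,-1,-1,-1,-1,-1,-1,-1], dp=[[7,0,15],[0,0,25],[0,0,25],[0,0,25],[0,0,20],[0,0,15],[0,0,10],[0,0,4]], rot=[[0,0,0],[0,0,0],[0,0,0],[0,0,0],[0,0,0],[0,0,0],[0,0,0],[0,0,0]])

```text
time: 7.07
tool_pos: [0.4868, -0.0363, 0.0339]
orientation: [-180.0, 0.1, 4.8]
ft_force: [-1.0, 0.1, -1.1]
finger_gap: 0.0332
```

>>> jog_arm(grip=[-1,-1,-1,-1,-1,-1,-1,-1], dp=[[0,0,2],[0,0,1],[0,0,1],[0,0,1],[0,0,1],[0,0,0],[0,0,0],[0,0,0]], rot=[[0,0,0],[0,0,0],[0,0,0],[0,0,0],[0,0,0],[0,0,0],[0,0,0],[0,0,0]])

```text
time: 7.73
tool_pos: [0.4874, -0.0365, 0.0295]
orientation: [180.0, -0.0, 4.7]
ft_force: [-0.1, 0.8, -1.5]
finger_gap: 0.0332
```

>>> jog_arm(grip=[-1,-1,-1,-1,-1,-1,-1,-1], dp=[[0,0,0.5],[0,0,0.5],[0,0,0.5],[0,0,0.5],[0,0,0],[0,0,0],[0,0,0],[0,0,0]], rot=[[0,0,0],[0,0,0],[0,0,0],[0,0,0],[0,0,0],[0,0,0],[0,0,0],[0,0,0]])

```text
time: 8.4
tool_pos: [0.4886, -0.0364, 0.0289]
orientation: [180.0, -0.2, 4.7]
ft_force: [-0.3, 2.5, 13.4]
finger_gap: 0.0332
```

```bash
python3 - <<'E'
from h import *
s=snapshot('side');crop(s,340,200,440,280,7,'pics/s4.png')
s=sensors.state();print(s['tool_pos'],s['ft_force'])
E
```

```text
[ 0.48860077 -0.03637596  0.02895256] [-0.35907019  2.25572029 12.01088651]
```

View pics/s4.png

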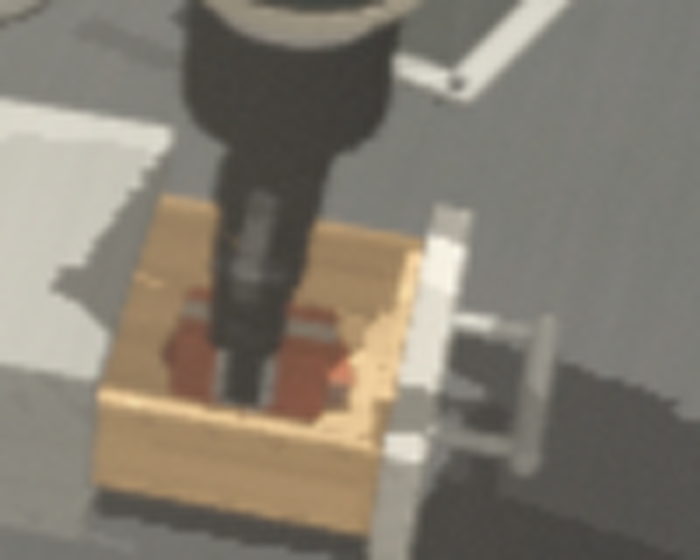

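>>> jog_arm(grip=[-1,0.3,0.3,0.3,0.3,0.3,0.3,0.3], dp=[[0,0,-0.5],[0,0,0],[0,0,0],[0,0,0],[0,0,0],[0,0,-5],[0,0,-15],[0,0,-20]], rot=[[0,0,0],[0,0,0],[0,0,0],[0,0,0],[0,0,0],[0,0,0],[0,0,0],[0,0,0]])

```text
time: 9.12
tool_pos: [0.4865, -0.0363, 0.0672]
orientation: [-180.0, 0.2, 4.7]
ft_force: [-0.6, -0.1, 0.6]
finger_gap: 0.0555
```

>>> jog_arm(grip=[0.3,0.3,0.3,0.3,0.3,0.3,0.3,0.3], dp=[[0,0,-20],[0,0,-20],[0,0,-20],[0,0,-20],[0,0,-20],[0,0,-20],[0,0,-20],[0,0,-20]], rot=[[0,0,0],[0,0,0],[0,0,0],[0,0,0],[0,0,0],[0,0,0],[0,0,0],[0,0,0]])

```text
time: 9.78
tool_pos: [0.4871, -0.0365, 0.2292]
orientation: [180.0, -0.0, 4.7]
ft_force: [-0.2, 0.2, -0.1]
finger_gap: 0.0556
```

```bash
python3 - <<'E'
from h import *
cv2.imwrite('pics/w5.png',snapshot('wrist'))
s=snapshot('side');crop(s,340,200,440,280,7,'pics/s5.png')
E
python3 go.py .561 -.2885 .2 73
```

```text
9.8833 [ 0.4882 -0.0366  0.2316] [179.94  -0.26   4.69] 0.05567150499725803 [ 0.9  0.4 -0.5]
tool dp [ 51.8 257.   32. ] rotz -1.192
```

View pics/w5.png

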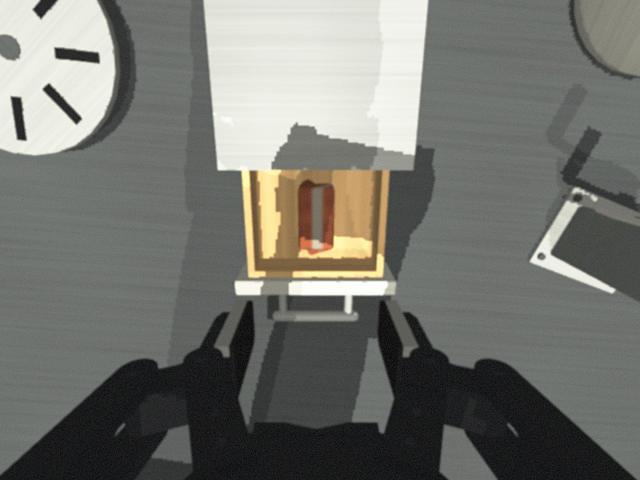

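View pics/s5.png

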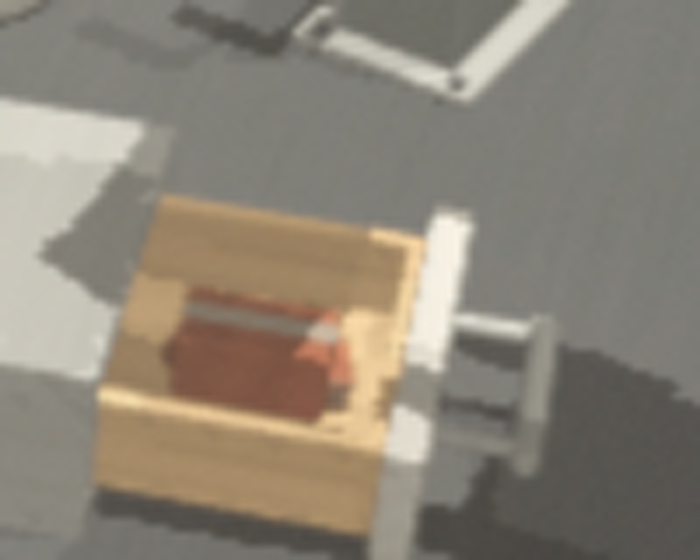

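>>> jog_arm(grip=[-1,-1,-1,-1,-1,-1,-1,-1], dp=[[6.6,31.8,0],[6.6,31.8,0],[6.6,31.8,0],[6.6,31.8,0],[6.6,31.8,0],[6.6,31.8,0],[6.6,31.8,0],[6.6,31.8,0]], rot=[[0,0,0],[0,0,0],[0,0,0],[0,0,0],[0,0,0],[0,0,0],[0,0,0],[0,0,0]])

```text
time: 10.55
tool_pos: [0.5608, -0.2873, 0.2272]
orientation: [-180.0, 0.0, 4.7]
ft_force: [0.3, 0.2, 0.1]
finger_gap: 0.0002
```

>>> jog_arm(grip=[-1,-1,-1,-1,-1,-1,-1,-1], dp=[[0,0,0],[0,0,0],[0,0,0],[0,0,0],[0,0,0],[0,0,0],[0,0,0],[0,0,0]], rot=[[0,0,-0.1],[0,0,-0.1],[0,0,-0.1],[0,0,-0.1],[0,0,-0.1],[0,0,-0.1],[0,0,-0.1],[0,0,-0.1]])

```text
time: 11.22
tool_pos: [0.5606, -0.2856, 0.2272]
orientation: [-180.0, 0.0, 50.8]
ft_force: [-0.5, -0.6, -0.4]
finger_gap: -0.0004
```

>>> jog_arm(grip=[-1,-1,-1,-1,-1,-1,-1,-1], dp=[[0,0,0],[0,0,0],[0,0,0],[0,0,0],[0,0,0],[0,0,0],[0,0,0],[0,0,0]], rot=[[0,0,-0.1],[0,0,-0.1],[0,0,-0.1],[0,0,-0.09],[0,0,0],[0,0,0],[0,0,0],[0,0,0]])

```text
time: 11.88
tool_pos: [0.5607, -0.2857, 0.2277]
orientation: [-180.0, -0.0, 72.7]
ft_force: [0.3, 0.2, 0.3]
finger_gap: 0.0001
```

```bash
python3 go.py .5625 -.2857 .175 73; python3 - <<'E'
from h import *
cv2.imwrite('pics/w6.png',snapshot('wrist'))
s=snapshot('side');crop(s,330,100,460,220,6,'pics/s6.png')
E
```

```text
11.8833 [ 0.5607 -0.2857  0.2277] [-179.99   -0.     72.74] 0.00014893616868186398 [0.3 0.2 0.3]
tool dp [ 0.5  1.7 52.7] rotz -0.005
```

View pics/w6.png

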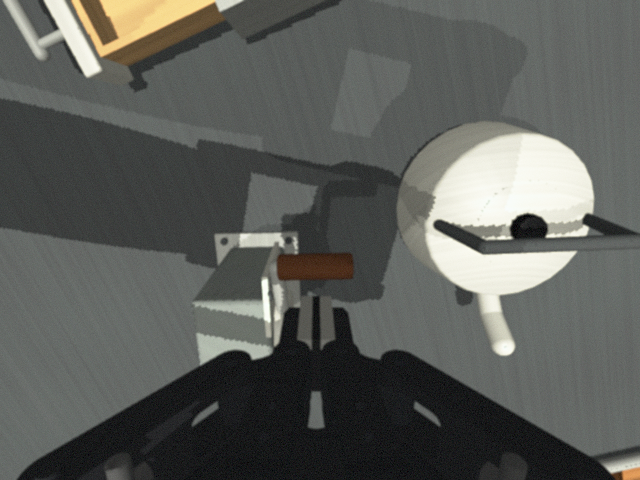

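View pics/s6.png

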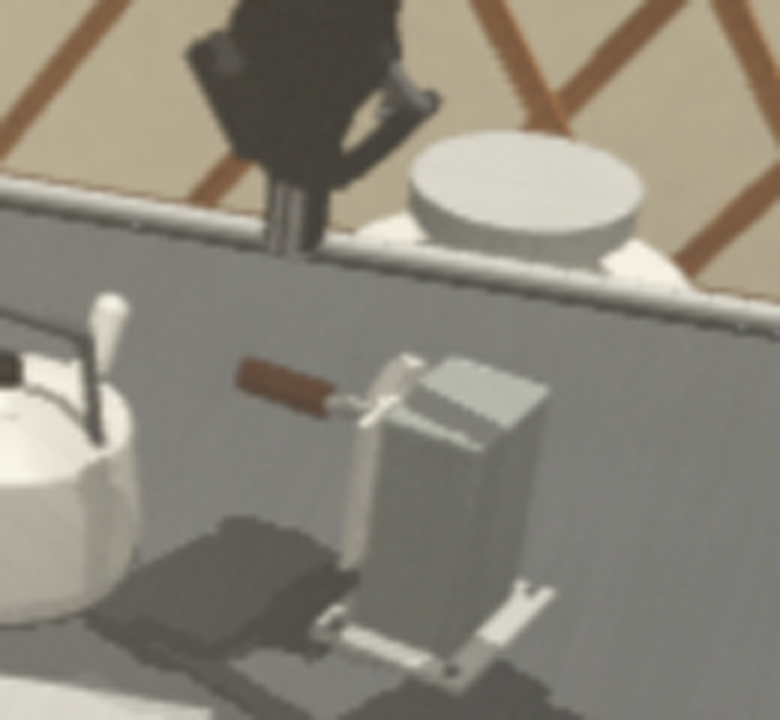

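```bash
python3 - <<'E'
from h import *
s=sensors.state()
R=Rn.from_euler('xyz',s['orientation'],degrees=True).as_matrix()
for u in (278,315,353):
  w=wp(u,266,.1525,s);print(w,R.T@(w-s['tool_pos'])*1000)
E
```

```text
[ 0.5363 -0.2831  0.1525] [ -4.79654455 -24.13785232  75.23678815]
[ 0.5598 -0.2905  0.1525] [-4.91303609  0.49944508 75.23420326]
[ 0.584  -0.2981  0.1525] [-5.01348636 25.86457671 75.23154252]
```

>>> jog_arm(grip=[-1,-1,-1,-1,-1,-1,-1,-1], dp=[[1.5,0,10],[0,0,15],[0,0,15],[0,0,10],[0,0,5],[0,0,2],[0,0,2],[0,0,2]], rot=[[0,0,-0.005],[0,0,0],[0,0,0],[0,0,0],[0,0,0],[0,0,0],[0,0,0],[0,0,0]])

```text
time: 12.65
tool_pos: [0.5614, -0.2843, 0.1672]
orientation: [180.0, 0.0, 73.2]
ft_force: [0.2, 0.7, 0.6]
finger_gap: 0.0002
```

>>> jog_arm(grip=[-1,-1,-1,-1,-1,-1,-1,-1], dp=[[0,0,1],[0,0,1],[0,0,1],[0,0,1],[0,0,1],[0,0,1],[0,0,1],[0,0,1]], rot=[[0,0,0],[0,0,0],[0,0,0],[0,0,0],[0,0,0],[0,0,0],[0,0,0],[0,0,0]])

```text
time: 13.32
tool_pos: [0.5617, -0.284, 0.1602]
orientation: [179.9, -0.0, 73.2]
ft_force: [-1.0, 6.7, 13.5]
finger_gap: 0.0001
```

>>> jog_arm(grip=[-1,-1,-1,-1,-1,-1,-1,-1], dp=[[0,0,2],[0,0,2],[0,0,2],[0,0,2],[0,0,0],[0,0,0],[0,0,0],[0,0,0]], rot=[[0,0,0],[0,0,0],[0,0,0],[0,0,0],[0,0,0],[0,0,0],[0,0,0],[0,0,0]])

```text
time: 13.98
tool_pos: [0.5621, -0.2838, 0.1521]
orientation: [179.9, -0.1, 73.2]
ft_force: [2.2, 6.4, 8.8]
finger_gap: 0.0
```

```bash
python3 - <<'E'
from h import *
cv2.imwrite('pics/w7.png',snapshot('wrist'))
s=snapshot('side');crop(s,330,100,460,220,6,'pics/s7.png')
print(sensors.state()['ft_force'])
E
```

```text
[3.18077495 6.11862996 7.80017679]
```

View pics/s7.png

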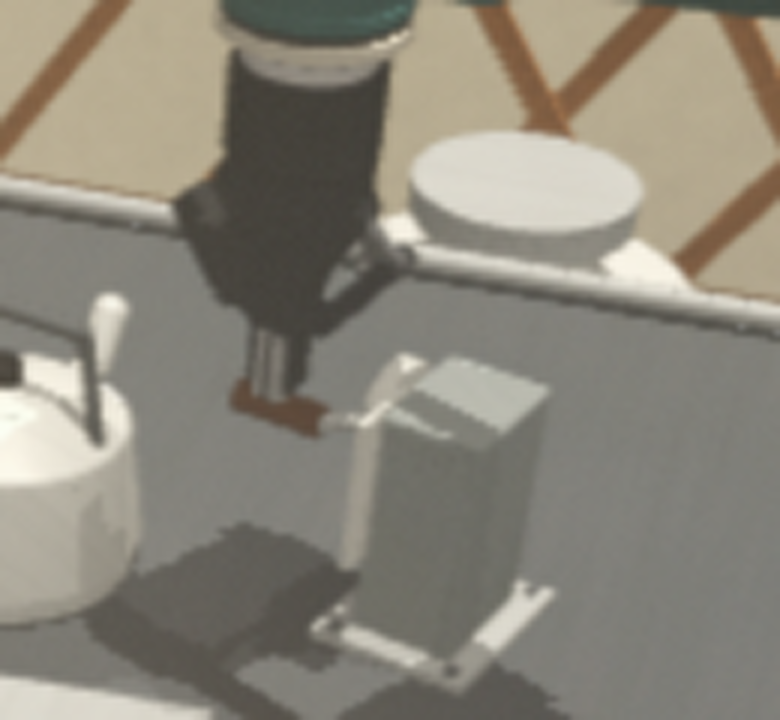

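View pics/w7.png

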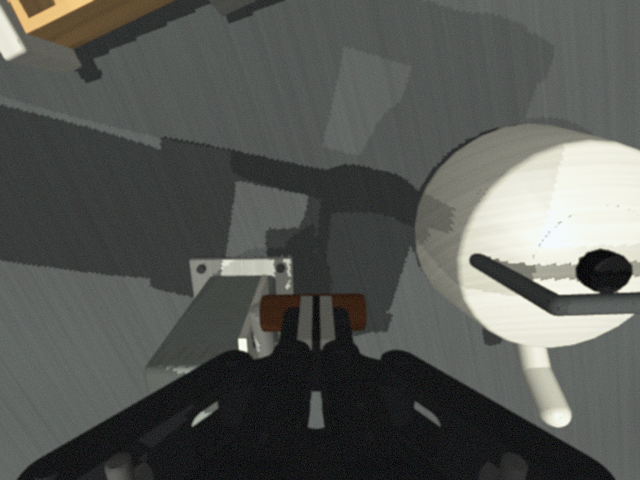

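>>> jog_arm(grip=[-1,-1,-1,-1,-1,-1,-1,-1], dp=[[0.5,0,2.5],[0.5,0,2.5],[0.5,0,2.5],[0.5,0,2.5],[0,0,2.5],[0,0,2.5],[0,0,2.5],[0,0,2.5]], rot=[[0,0,0],[0,0,0],[0,0,0],[0,0,0],[0,0,0],[0,0,0],[0,0,0],[0,0,0]])

```text
time: 14.75
tool_pos: [0.5627, -0.2818, 0.1321]
orientation: [179.9, -0.1, 73.2]
ft_force: [1.5, 6.0, 8.9]
finger_gap: -0.0004
```

>>> jog_arm(grip=[-1,-1,-1,-1,-1,-1,-1,-1], dp=[[0,0,2.5],[0,0,2.5],[0,0,2.5],[0,0,2.5],[0,0,2.5],[0,0,2.5],[0,0,2.5],[0,0,2.5]], rot=[[0,0,0],[0,0,0],[0,0,0],[0,0,0],[0,0,0],[0,0,0],[0,0,0],[0,0,0]])

```text
time: 15.42
tool_pos: [0.5625, -0.2819, 0.1119]
orientation: [179.9, -0.1, 73.2]
ft_force: [1.0, 6.2, 8.1]
finger_gap: -0.0
```

>>> jog_arm(grip=[-1,-1,-1,-1,-1,-1,-1,-1], dp=[[0,0,2],[0,0,2],[0,0,2],[0,0,2],[0,0,0],[0,0,0],[0,0,0],[0,0,0]], rot=[[0,0,0],[0,0,0],[0,0,0],[0,0,0],[0,0,0],[0,0,0],[0,0,0],[0,0,0]])

```text
time: 16.08
tool_pos: [0.5624, -0.2821, 0.1036]
orientation: [179.9, -0.0, 73.2]
ft_force: [1.7, 4.4, 5.7]
finger_gap: -0.0001
```

```bash
python3 - <<'E'
from h import *
cv2.imwrite('pics/w8.png',snapshot('wrist'))
s=snapshot('side');cv2.imwrite('pics/s8f.png',s);crop(s,330,100,460,220,6,'pics/s8.png')
print(sensors.state()['ft_force'])
E
```

```text
[0.41916343 3.23726932 5.84130965]
```

View pics/s8.png

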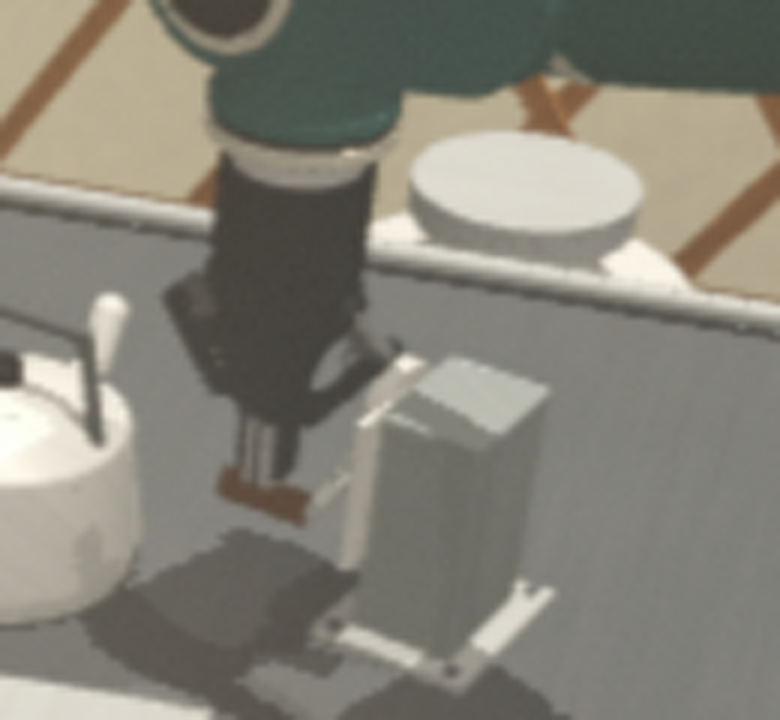

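View pics/w8.png

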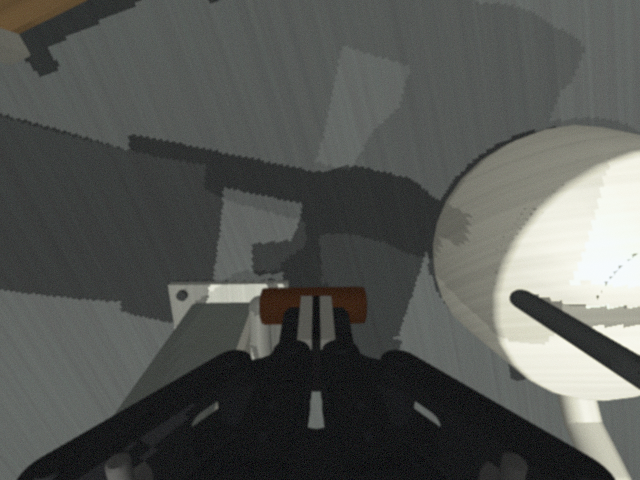

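>>> jog_arm(grip=[-1,-1,-1,-1,-1,-1,-1,-1], dp=[[0,0,1],[0,0,1],[0,0,1],[0,0,1],[0,0,0],[0,0,0],[0,0,0],[0,0,0]], rot=[[0,0,0],[0,0,0],[0,0,0],[0,0,0],[0,0,0],[0,0,0],[0,0,0],[0,0,0]])

```text
time: 16.85
tool_pos: [0.5623, -0.2824, 0.0996]
orientation: [179.9, -0.0, 73.2]
ft_force: [0.2, 1.7, 5.3]
finger_gap: 0.0004
```

>>> jog_arm(grip=[-1,-1,-1,-1,-1,-1,-1,-1], dp=[[0,0,1],[0,0,1],[0,0,1],[0,0,0],[0,0,0],[0,0,0],[0,0,0],[0,0,0]], rot=[[0,0,0],[0,0,0],[0,0,0],[0,0,0],[0,0,0],[0,0,0],[0,0,0],[0,0,0]])

```text
time: 17.52
tool_pos: [0.5622, -0.2826, 0.0966]
orientation: [179.9, 0.0, 73.2]
ft_force: [0.1, -1.2, 5.8]
finger_gap: -0.0002
```

>>> jog_arm(grip=[-1,-1,-1,-1,-1,-1,-1,-1], dp=[[0,0,1],[0,0,1],[0,0,0.5],[0,0,0],[0,0,0],[0,0,0],[0,0,0],[0,0,0]], rot=[[0,0,0],[0,0,0],[0,0,0],[0,0,0],[0,0,0],[0,0,0],[0,0,0],[0,0,0]])

```text
time: 18.18
tool_pos: [0.5621, -0.283, 0.0942]
orientation: [179.9, 0.1, 73.1]
ft_force: [-1.4, -3.3, 5.4]
finger_gap: -0.0001
```

```bash
python3 - <<'E'
from h import *
st=sensors.state();print(st['tool_pos'],st['ft_force'])
s=snapshot('side');cv2.imwrite('pics/s9f.png',s);crop(s,350,150,430,220,9,'pics/s9.png')
# predicted bar ends in side image for joint values
C=np.array([.4747,-.3435,0]);R=Rn.from_euler('z',-17,degrees=True).as_matrix()
for j in (.70,.838,.95):
    a=np.radians(30)-j
    for x in (.040,.090): print(j,x,(w2p('side',C+R@[x,.085*np.cos(a),.11+.085*np.sin(a)])-[350,150])*9)
E
```

```text
[ 0.56208706 -0.28299329  0.0941969 ] [-1.42985963 -3.27512241  5.38847676]
0.7 0.04 [280.8 315. ]
0.7 0.09 [154.8 267.3]
0.838 0.04 [281.7 340.2]
0.838 0.09 [156.6 292.5]
0.95 0.04 [284.4 358.2]
0.95 0.09 [159.3 310.5]
```

View pics/s9.png

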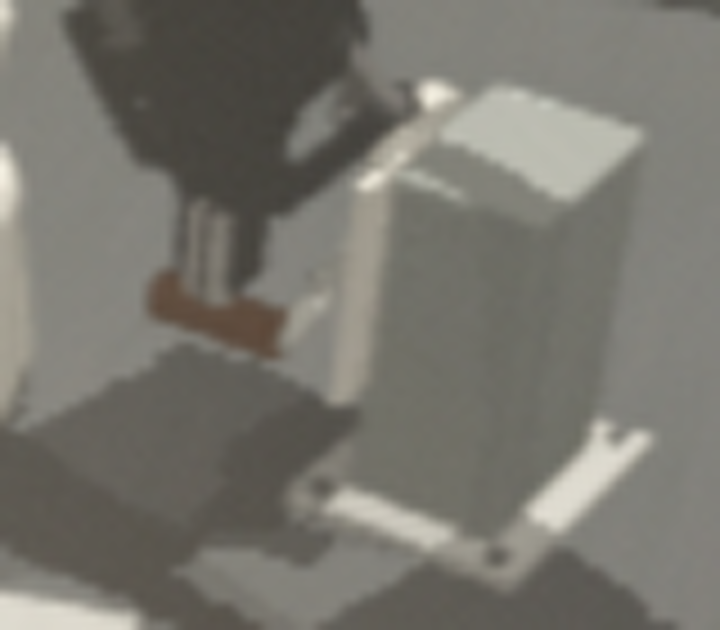

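>>> jog_arm(grip=[-1,-1,-1,-1,-1,-1,-1,-1], dp=[[0,0,0.5],[0,0,0.5],[0,0,0.5],[0,0,0.2],[0,0,0],[0,0,0],[0,0,0],[0,0,0]], rot=[[0,0,0],[0,0,0],[0,0,0],[0,0,0],[0,0,0],[0,0,0],[0,0,0],[0,0,0]])

```text
time: 18.9
tool_pos: [0.5621, -0.2832, 0.0927]
orientation: [179.9, 0.1, 73.1]
ft_force: [-2.9, -4.5, 7.4]
finger_gap: 0.0001
```

>>> jog_arm(grip=[-1,-1,-1,-1,-1,-1,-1,-1], dp=[[0,0,0],[0,0,0],[0,0,0],[0,0,0],[0,0,0],[0,0,0],[0,0,0],[0,0,0]], rot=[[0,0,0],[0,0,0],[0,0,0],[0,0,0],[0,0,0],[0,0,0],[0,0,0],[0,0,0]])

```text
time: 19.57
tool_pos: [0.562, -0.2832, 0.0927]
orientation: [179.9, 0.1, 73.1]
ft_force: [-3.6, -3.7, 7.3]
finger_gap: -0.0
```

```bash
python3 - <<'E'
from h import *
st=sensors.state();print(st['tool_pos'],st['ft_force'])
cv2.imwrite('pics/w10.png',snapshot('wrist'))
s=snapshot('side');cv2.imwrite('pics/s10f.png',s);crop(s,350,150,430,220,9,'pics/s10.png')
cv2.imwrite('pics/t10.png',snapshot('top'))
E
```

```text
[ 0.56203894 -0.28320164  0.09271703] [-3.59207594 -3.68617132  7.2913543 ]
```

View pics/s10.png

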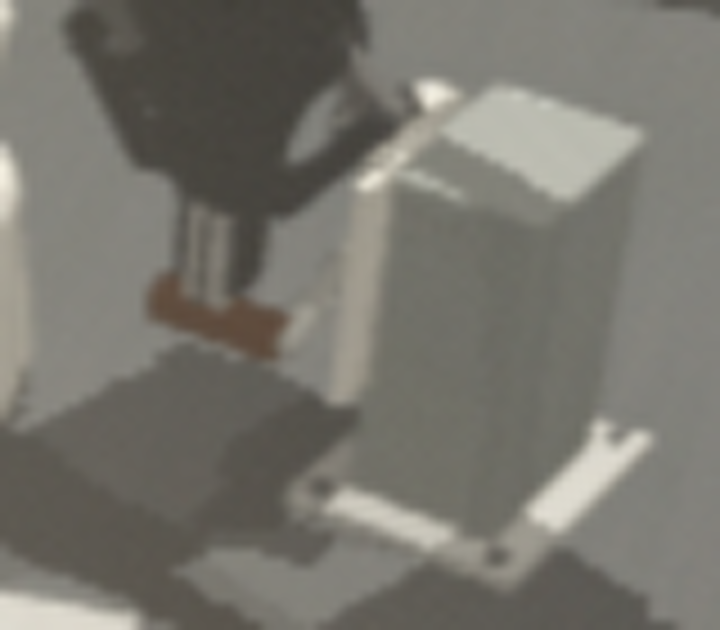

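View pics/s10f.png

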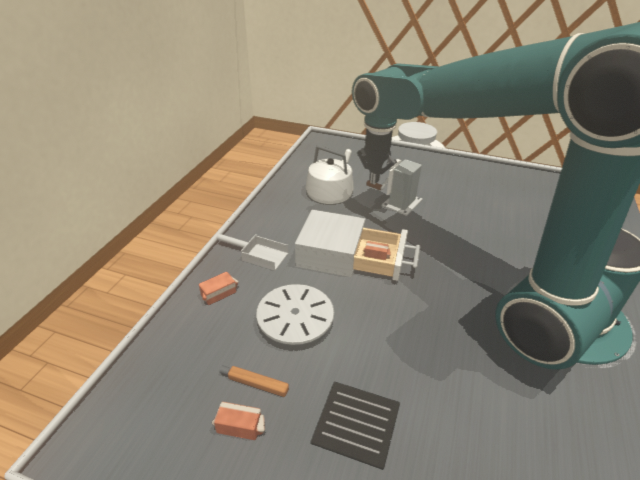

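View pics/w10.png

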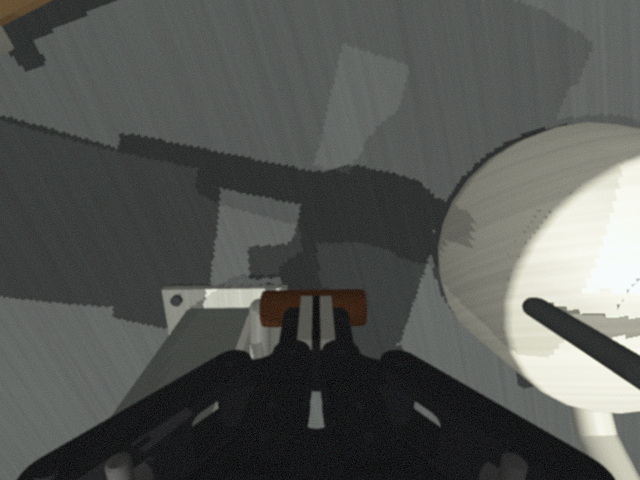

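```bash
python3 - <<'E'
from h import *
env.finish_job();s=sensors.state();print(s['time'],s['tool_pos'],s['ft_force'])
E
```

```text
the job is handed in; nothing more can be done
the job is handed in; nothing more can be done
```

The job is done and was handed in at about 20 s, with the arm still holding the thumb bar at the third click.

- **Brick:** I gripped the piece on the air plate by its 34 mm sides and lifted it off. I set it down on the drawer floor, feeling about 12 N of contact before letting go. Pictures taken afterwards show it lying in the drawer and the plate clear.
- **Dial:** I pressed the bar down with the closed fingers, and the measured tip height stopped at 92.7 mm, matching the 0.838 rad of the third click. The push there was steady at about 7 N, with the force just rising again after a low. At the last step, 1.5 mm higher, the side picture read about 0.83 rad. The final picture looked much the same but was not measured again. I did not read the tick marks themselves.
- **Bystanders:** the kettle, pot holder, scoop and poker handle look unmoved in the last side picture, judged by eye.
- **Disagreement:** the pictures showed about 98 mm of open drawer inside, against 77–87 mm by the description. I placed the brick where it fits either way.

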